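Load the tray sealer and hold the sealing handle down at its third stop

ROBOT

A 6-joint arm with a two-finger parallel gripper is mounted at the origin on the work surface. World frame = base frame: x ahead of the robot, y to its left, z up, the work surface at z = 0. Lengths are in m, angles in rad, forces in N, time in s.
With the tool pointing down it reaches from about 0.375 to 0.9 m from the base axis. Payload 3.1 kg.
Tool frame: the origin (TCP) lies midway between the tips of the shut fingers; the grasp point (between the pads) lies 19 mm behind it (manip.hold_point_z is the distance from the TCP to the grasp point, in m); x points along the fingers, y is the direction in which the jaws open and shut, and the axes are right-handed (so a half turn about x gives the same grasp; the last joint's range is limited). The gripper opens to 85 mm and grips with 20 to 120 N. Pads are 22 mm wide; open, the fingers measure 114 mm over their backs; the gripper's body (76 mm by 85 mm) begins 54 mm behind the grasp point. The pads swing forward as they close: fully open they stand 13 mm farther back than shut.
Start: joints at [-1.522, 0.527, 1.433, -0, 1.181, -0.178], TCP at [0.141, -0.609, 0.231] pointing down, gripper open.
Joint ranges: [-3.08, 3.08], [-0.75, 2.2], [0.22, 2.44], [-1.43, 4.57], [0, 2.65], [-2.85, 2.85]. Speed limits (rad/s): [2.79, 2.79, 3.14, 3.14, 3.14, 3.14].

INTERFACE

Orientations are given as a unit quaternion [x, y, z, w].
In Python, from station import manip, snapshot gives the robot as it stands.
- The arm moves only by the tool play_rows, never from a script. Its argument "series" is a list of rows, each a list of 4 numbers: the shift along the tool's x, y, z in m, then the turn about the tool's x in degrees. In form: [[tx, ty, tz, spin], ...]. A call has 1 to 20 rows; each row is the pose to reach, as a shift and turn from the pose measured when the call began, along the tool's axes at that moment; what a row does not reach only later rows make up. A row lasts 1/10 s, in which the tool goes at most 50 mm and 8.59 degrees, less where a joint would pass 70% of its speed; a pose out of reach is approached as far as the arm can. A call with a gripper value outside its range is refused whole. "claw" is the opening in per cent of the stroke, from 0 (shut) to 100 (fully open), set as the call begins (left out, the last holds). The fingers move at their own pace and stop on an object; "force" is the grip in N (left out, the last holds). Time passes only in rows, so rows that repeat a pose let the fingers close. It gives the time, the measured TCP pose, the force and the opening at its end, in the units of the state.
- manip.sense(): the state, without advancing time (a new reading comes with each control period).
- snapshot(name): name is "scene" or "top" or "wrist"; returns a dict with "image" (400x640x3 uint8, blue, green, red), "depth" (400x640 float32, m along the optical axis (not along the pixel's ray), 0 where there is no reading), "fov_y" (degrees; the focal length in pixels is half the picture's height over the tangent of half this angle, whatever the lens; pixels are square), "cx", "cy" (the principal point, pixels), "R" (3x3) and "t" (3): a world point X has camera coordinates R X + t. Camera axes: x right, y down, z forward; pixel columns grow to the right and rows downward; lengths in m; the calibration is good to about 2 mm. A picture is of the moment at which its call begins.
- manip.sign_off(): hands the job in, once; it reports no verdict.
The state is a dict: "t": time; "q": joint angles; "qd": joint speeds; "tau": joint torques, N m; "tcp_pos": TCP position; "tool_rot": TCP orientation; "force": force on the tool from outside, world axes, zero at the start; "ft_torque": the same for the moment, N m; "finger_gap": opening from 0.0 (shut) to 1.0 (fully open).
Only numpy, scipy, OpenCV 4.12 (cv2) and the standard library are available. Lean on these libraries where they do the work, as an engineer would, in place of code of your own. Each camera call takes 0.05 s, during which the arm holds its last target.

TASK

Slide the loaded tray nest from the loading shelf fully home into the slot of the tray sealer, with both patties staying in the tray. Then press the sealer's red grip down past its first two click-stops to the third, bottom one, where it seals, and keep it held there against its return spring: finish while still holding it down. Leave everything else on the counter where it stands.

Things in the scene. Friction and masses are not known exactly. Their poses are not given: they have to be found in the camera images.
- slot_mouth (a point): Mouth of the fixed steel tray sealer (place and heading vary): point on its deck, 70 mm above the counter, mid-front of the slot. x points level INTO the machine, the way the nest slides, z up; offsets (mm) below start here. Loading shelf level with the deck, x -370 to 0, 220 wide. Guide rails 14 high, 166 apart, from x 0 to the stop; flared wings ahead of them, 205 apart at x -70.
- tray_stop (a point): Middle of the stop bar that ends the slot, at x = +165 from slot_mouth, on the deck; axes as slot_mouth's. Side cheeks (outer width 208) rise 100 above the deck from x 0 to 200, 185 above it from 200 to 300. The black and silver sealing head hangs between them, underside 78 above the deck; it sinks as the handle is pressed. Film roll at the very back, up to 300 above the deck.
- nest_center (a point): Centre (half-way up) of the loose nest: open aluminium box 210 long (x) x 160 wide x 45 mm high on the shelf ahead of the slot, up to 15 mm off line, 0.15 rad askew. A black food tray in it carries two patties; 0.5 to 1 kg in all. x points to its leading end. Fully home, that end meets the stop: centre 60 mm inside the mouth, 45 mm of the nest and its handle still stick out.
- nest_handle (a point): Middle of the nest's handle: black bar 110 mm long across (nest's y), 12 mm thick (x), 16 mm high, centre 30 mm above the shelf and 155 mm behind the nest's centre, with 44 mm of clear space between bar and nest. Two arms join it to the nest at y = +-45 mm. Axes as the nest's.
- patty0_center (a point): Centre of a frozen patty, reddish brown disc 84 mm in diameter, 18 mm thick, lying loose in the food tray (rim 46 mm above the shelf), in the half nearer the handle.
- patty1_center (a point): Centre of the other patty, of the same size, in the leading half of the food tray.
- press_handle (a joint): Angle of the sealing handle, rad: 0 = up at rest, grows as it is pressed down. Click-stops near 0.14 and 0.28, where it can rest; the third runs from 0.43 to the hard stop at 0.50 and does not stay: let go there, it springs back to the second or right up. The push at the grip climbs to 6 to 10 N before each click and then drops to almost nothing; about 7 N holds it at the third.
- handle_pivot (a point): Middle of the handle's hinge line (level, across the machine), x = +255 from slot_mouth and 165 mm above the deck. The handle is a U: a flat bar outside each cheek and, 240 mm from the hinge line, a cross bar with the red grip. At rest the bars slope up towards the user by 0.40 rad from level; at the hard stop they slope 0.10 rad down.
- grip: Red round sleeve (it can turn stiffly) on the handle's cross bar, 170 mm long across the machine, 30 mm in diameter; its centre moves on an arc of 240 mm about the hinge line. At rest it lies at x = +34 mm from slot_mouth, 258 mm above the deck; at the hard stop x = +16 mm, 141 mm above the deck. Nothing stands over it: press it from above.
- shaker: Bystander: amber spice shaker jar with metal cap, 52 mm across, 115 mm high, standing on the counter beside the loading shelf, on the side away from the arm. Origin at its foot.
- spray_bottle: Bystander: white bottle with a blue spray head, 76 mm across, 195 mm high, standing on the counter beside the sealer, on the side away from the arm. Origin at its foot.
- mallet: Bystander: meat mallet lying on the white cutting board, 240 mm long, steel head 56 mm high. Origin at the lower side of its head.
- knife: Bystander: boning knife with white handle, 295 mm long, lying on the same white cutting board (400 x 300 x 22 mm, fixed, at the right, its centre 0.58 m ahead of and 0.54 m to the right of the arm's base). Origin where blade and handle meet.
Not all that is in view belongs to the job. What is shaped like the part that bears patty0_center but black or green is not meant.

How it is judged:
On the way, in this order (a step that is already met when the one before it is completed fails the run):
1. the loaded nest is fully home in the slot, with the handle still up (x of nest_center in the frame of slot_mouth above 0.052 m and y of nest_center in the frame of slot_mouth between -0.007 and 0.007 m and z of nest_center in the frame of slot_mouth between 0.014 and 0.032 m and angle between the x axis of nest_center and the x axis of slot_mouth, either way round below 0.06 rad and distance between each of patty0_center, patty1_center and nest_center below 0.075 m and value of joint press_handle below 0.08 rad), for 0.2 s.
2. the handle is down at its third stop, with the nest home (x of nest_center in the frame of slot_mouth above 0.052 m and y of nest_center in the frame of slot_mouth between -0.007 and 0.007 m and z of nest_center in the frame of slot_mouth between 0.014 and 0.032 m and angle between the x axis of nest_center and the x axis of slot_mouth, either way round below 0.06 rad and value of joint press_handle above 0.45 rad), for 0.5 s.
At the end, for the whole second after the job is handed in: Nest home (centre at least 52 mm inside the slot mouth, within 7 mm of the middle line and 0.06 rad of straight, flat on the deck), both patties in the tray, and the robot itself holding the red grip down at the third stop (handle beyond 0.45 rad, more than 2 N between robot and grip) (all of step 2 and distance between each of patty0_center, patty1_center and nest_center below 0.075 m and contact force between any of the fingers, the arm and grip above 2 N); the arm keeps its last pose, push and grip.
It fails at once if a patty is spilled from the tray (distance between any of patty0_center, patty1_center and nest_center above 0.085 m).
It fails at once if the nest is tipped by more than 20 degrees (angle between nest_center's own z axis and vertical above 0.35 rad).
It fails at once if something else on the counter is shoved by more than 4 cm or knocked over (distance of any of shaker, spray_bottle, mallet, knife from where it was at the start of the episode above 0.04 m or angle between any of shaker, spray_bottle, mallet, knife's own z axis and vertical above 0.6 rad).
It also fails if it takes over 58 s, if anything falls off the work surface, if the arm or the gripper's body presses on something with over 40 N, if the wrist force passes 120 N, or if a joint passes its speed limit or range.

## Working session

There is one attempt and no reset: what is moved stays moved. The work goes in short steps, Python scripts to look and compute and a tool call to move; the robot and the scene stay as the last step left them, time stands still between calls to the robot, and variables do not carry over. Pictures are saved under pics/ and viewed, and the job is handed in when it is done.

Besides the shell and the picture viewer there is one more tool, called after ">>>" by a JSON object that holds its "method" and its "body". play_rows: Moves the arm, as the interface text tells. Its arguments: {"type":"object","properties":{"series":{"type":"array","items":{"type":"array","items":{"type":"number"}}},"claw":{"type":"number"},"force":{"type":"number"}},"required":["series"]}

```bash
ls; mkdir -p pics; cat > h.py <<'E'
import numpy as np, cv2, pickle
from station import manip, snapshot
def snap(n,tag):
    s=snapshot(n); cv2.imwrite(f'pics/{tag}.png',s['image']); pickle.dump(s,open(f'{tag}.pkl','wb')); return s
def cloud(s):
    f=200/np.tan(np.radians(s['fov_y'])/2); v,u=np.mgrid[:400,:640]; d=s['depth']
    P=np.stack([(u-s['cx'])/f*d,(v-s['cy'])/f*d,d],-1)
    return (P-np.array(s['t']))@np.array(s['R'])
def ray(s,u,v,z):
    f=200/np.tan(np.radians(s['fov_y'])/2);R=np.array(s['R']);t=np.array(s['t'])
    c=-R.T@t; d=R.T@np.array([(u-s['cx'])/f,(v-s['cy'])/f,1]); return c+d*(z-c[2])/d[2]
E
python3 - <<'E'
from h import *
for n in ['scene','top']:
    s=snap(n,n+'0'); print(n,s['fov_y'],s['R'],s['t'])
print(manip.sense())
E
```

```text
pics
scene 55.04396233174414 [[-0.36375928  0.93137483 -0.01483624]
 [ 0.67691202  0.25336734 -0.69108256]
 [-0.63989788 -0.26143052 -0.72262354]] [ 0.27259631 -0.2311815   1.58290681]
top 56.12914501827227 [[ 0.00842328 -0.99981051  0.01754945]
 [-0.99382175 -0.01031255 -0.11050782]
 [ 0.11066786 -0.01651019 -0.9937203 ]] [-0.09396812  0.59115187  1.45374315]
{'t': 0.1, 'q': array([-1.52149487e+00,  5.28355488e-01,  1.43376197e+00, -2.76345140e-05,
        1.18141978e+00, -1.78508391e-01]), 'qd': array([ 0.0009206 , -0.00181924, -0.00306333, -0.00024315, -0.00045064,
        0.00113268]), 'tau': array([-5.38512068e-04, -4.43306208e+01, -1.78586555e+01, -2.18144023e-04,
        3.81476479e-03, -7.70145419e-06]), 'tcp_pos': array([ 0.14113673, -0.60819645,  0.23044625]), 'tool_rot': array([ 0.70255923,  0.08105921, -0.7024885 ,  0.07968589]), 'force': array([-0.06978465, -1.09880531, -0.01676185]), 'ft_torque': array([-0.0136144 , -0.00554373,  0.01946487]), 'finger_gap': 0.999375973553986}
```

View pics/scene0.png

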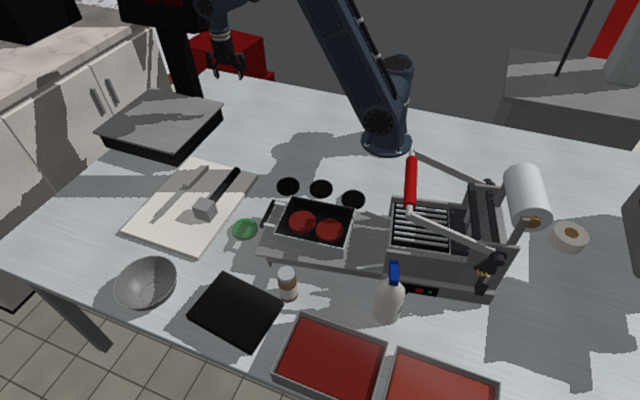

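View pics/top0.png

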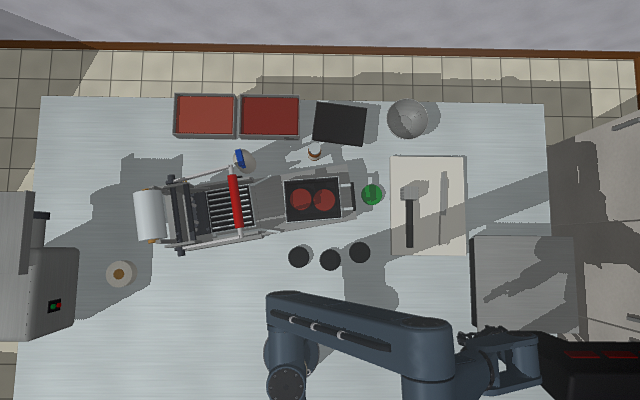

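```bash
python3 - <<'E'
from h import *
import pickle
a=cv2.imread('pics/top0.png')[140:270,130:400]; cv2.imwrite('pics/topc.png',cv2.resize(a,None,fx=2.9,fy=2.9,interpolation=2))
a=cv2.imread('pics/scene0.png')[140:310,240:520]; cv2.imwrite('pics/scc.png',cv2.resize(a,None,fx=2.8,fy=2.8,interpolation=2))
s=pickle.load(open('top0.pkl','rb'));P=cloud(s)
for v in range(165,250,5): print(v,[tuple((P[v,u]*1000).astype(int)) for u in (240,270,315,348)])
E
```

```text
165 [(np.int64(699), np.int64(184), np.int64(193)), (np.int64(739), np.int64(98), np.int64(5)), (np.int64(742), np.int64(-85), np.int64(0)), (np.int64(743), np.int64(-219), np.int64(6))]
170 [(np.int64(710), np.int64(213), np.int64(39)), (np.int64(719), np.int64(98), np.int64(1)), (np.int64(708), np.int64(-84), np.int64(66)), (np.int64(723), np.int64(-220), np.int64(-2))]
175 [(np.int64(696), np.int64(219), np.int64(4)), (np.int64(683), np.int64(88), np.int64(86)), (np.int64(688), np.int64(-84), np.int64(69)), (np.int64(690), np.int64(-213), np.int64(69))]
180 [(np.int64(650), np.int64(188), np.int64(163)), (np.int64(667), np.int64(90), np.int64(67)), (np.int64(661), np.int64(-84), np.int64(115)), (np.int64(670), np.int64(-213), np.int64(69))]
185 [(np.int64(632), np.int64(188), np.int64(160)), (np.int64(647), np.int64(90), np.int64(65)), (np.int64(647), np.int64(-84), np.int64(81)), (np.int64(644), np.int64(-209), np.int64(108))]
190 [(np.int64(612), np.int64(185), np.int64(171)), (np.int64(627), np.int64(88), np.int64(73)), (np.int64(627), np.int64(-84), np.int64(81)), (np.int64(63
[... 1414 characters left out ...]
), (np.int64(472), np.int64(83), np.int64(88)), (np.int64(476), np.int64(-87), np.int64(3)), (np.int64(478), np.int64(-220), np.int64(0))]
235 [(np.int64(448), np.int64(151), np.int64(333)), (np.int64(455), np.int64(92), np.int64(0)), (np.int64(456), np.int64(-87), np.int64(9)), (np.int64(458), np.int64(-220), np.int64(-1))]
240 [(np.int64(434), np.int64(199), np.int64(68)), (np.int64(435), np.int64(91), np.int64(3)), (np.int64(436), np.int64(-87), np.int64(-3)), (np.int64(438), np.int64(-220), np.int64(-3))]
245 [(np.int64(414), np.int64(211), np.int64(0)), (np.int64(415), np.int64(92), np.int64(-5)), (np.int64(417), np.int64(-87), np.int64(1)), (np.int64(418), np.int64(-220), np.int64(0))]
```

View pics/topc.png

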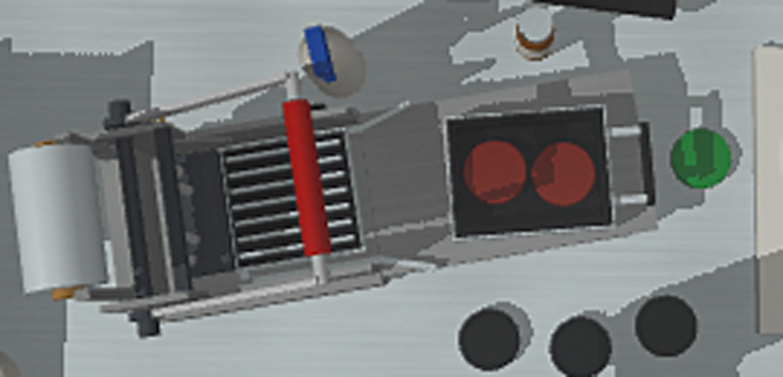

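View pics/scc.png

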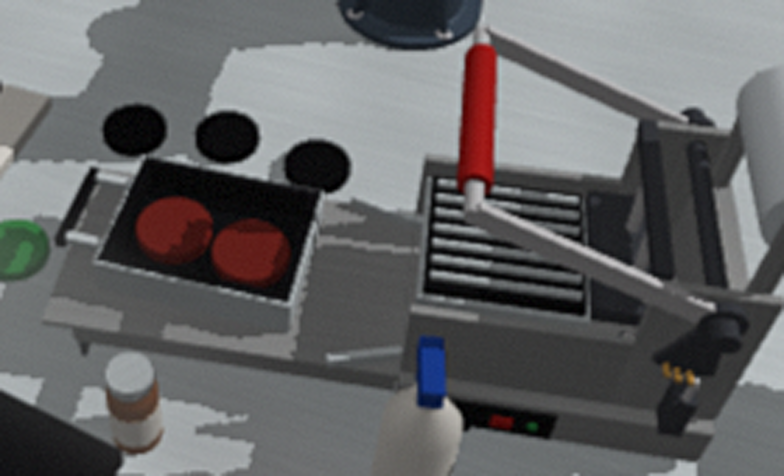

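```bash
python3 - <<'E'
from h import *
def L(n): return pickle.load(open(n,'rb'))
for n in ['top0','scene0']:
    s=L(n+'.pkl'); im=s['image'].astype(int); b,g,r=im[...,0],im[...,1],im[...,2]
    P=cloud(s)
    m=((r>120)&(g<60)&(b<60)&(P[...,2]>0.2)&(P[...,0]>.3)).astype(np.uint8)
    k,l,st,ce=cv2.connectedComponentsWithStats(m); i=1+np.argmax(st[1:,4]); print(n,st[i],ce[i])
    rr=cv2.minAreaRect(np.argwhere(l==i)[:,::-1].astype(np.float32)); bx=cv2.boxPoints(rr)
    # end midpoints
    d=[np.linalg.norm(bx[j]-bx[(j+1)%4]) for j in range(4)]
    j=int(np.argmin(d[:2])); e1=(bx[j]+bx[j+1])/2; e2=(bx[(j+2)%4]+bx[(j+3)%4])/2
    A=ray(s,*e1,.328);B=ray(s,*e2,.328); M=ray(s,*ce[i],.328)
    dd=A-B; 
    if dd[0]<0: dd=-dd
    print(A,B,(A+B)/2,M,np.linalg.norm(dd),'cross angle',np.arctan2(dd[1],dd[0]))
# shelf edges & nest in top
s=L('top0.pkl'); P=cloud(s)
near=[];far=[]
for u in range(262,360):
    col=P[150:250,u,2]; idx=np.where((col>0.05)&(col<.15))[0]+150
    if len(idx)<10: continue
    far.append(ray(s,u,idx.min()-.5,.07)[:2]); near.append(ray(s,u,idx.max()+.5,.07)[:2])
for nm,a in(('near',near),('far',far)):
    a=np.array(a)
    print(nm,len(a)); 
    for p in a[::6]: print((p*1000).astype(int),end=' ')
    vx,vy,x,y=cv2.fitLine(a.astype(np.float32),cv2.DIST_HUBER,0,.001,.001).ravel(); print(np.arctan2(-vx*np.sign(vy),abs(vy)),x,y)
E
```

```text
top0 [227 175  14  53 349] [233.90830946 200.4756447 ]
[0.6396133  0.18933825 0.328     ] [0.47284568 0.16029415 0.328     ] [0.55622949 0.1748162  0.328     ] [0.55704059 0.1750104  0.328     ] 0.16927786767878203 cross angle 0.1724296769943906
scene0 [407 156  10  48 358] [412.05586592 179.96648045]
[0.45968573 0.15369981 0.328     ] [0.62784909 0.18507358 0.328     ] [0.54376741 0.1693867  0.328     ] [0.55049701 0.17141598 0.328     ] 0.17106498634499265 cross angle 0.18444668228349995
near 94
[444 115] [459  93] [463  70] [467  47] [471  24] [475   1] [479 -21] [483 -44] [487 -67] [491 -90] [ 495 -113] [ 500 -136] [ 504 -159] [ 508 -182] [ 512 -205] [ 516 -228] 0.17957778 0.48434547 -0.05240773
far 94
[676 121] [684  98] [684  74] [688  51] [693  28] [697   5] [701 -18] [705 -41] [789 -63] [789 -87] [ 718 -111] [ 722 -135] [ 726 -158] [ 731 -181] [ 735 -205] [ 664 -228] 0.15383658 0.7006668 -0.0121594565
```

```bash
cat >> h.py <<'E'
from scipy.spatial.transform import Rotation as Ro
A=0.178; X=np.array([-np.sin(A),np.cos(A),0]); Y=np.array([-np.cos(A),-np.sin(A),0]); MOUTH=np.array([.5615,.1415,.07])
def tomach(p): d=np.asarray(p)-MOUTH; return np.array([d@X,d@Y,d[2]])*1000
def frommach(x,y,z): return MOUTH+X*x/1000+Y*y/1000+np.array([0,0,z/1000])
def tool():
    q=manip.sense(); return q,Ro.from_quat(q['tool_rot']).as_matrix()
def shift(p):
    q,R=tool(); return R.T@(np.asarray(p)-q['tcp_pos'])
def yaw_to(d): # spin deg about tool x so tool y is along +-d
    q,R=tool(); l=R.T@np.asarray(d); a=np.degrees(np.arctan2(l[2],l[1])); return a,(a-180 if a>0 else a+180)
E
python3 - <<'E'
from h import *
s=pickle.load(open('top0.pkl','rb'))
c=[ray(s,130+u/2.9,140+v/2.9,.115) for u,v in [(447,119),(605,108),(612,228),(455,240)]]
ctr=sum(c)/4; print('nest',ctr,tomach(ctr)); 
e=(c[0]-c[1]+c[3]-c[2]); print('ang',np.arctan2(-e[0],e[1]),'len',np.linalg.norm(e)/2, np.linalg.norm(c[0]-c[3]))
hd=[ray(s,130+u/2.9,140+v/2.9,.106) for u,v in [(643,122),(649,205)]]; print('h',hd,sum(hd)/2,tomach(sum(hd)/2))
q,R=tool(); print(R); print(shift([.58,-.2,.30]),yaw_to(X))
E
```

```text
nest [ 0.58603338 -0.07610339  0.115     ] [-218.50912921   14.38344182   45.        ]
ang 0.08373301695470742 len 0.20407088570909027 0.15736304082019414
h [array([ 0.65630756, -0.22370548,  0.106     ]), array([ 0.54733005, -0.23126863,  0.106     ])] [ 0.6018188  -0.22748705  0.106     ] [-370.29588782   25.65165458   36.        ]
[[-1.21366733e-04  2.25854632e-01 -9.74161009e-01]
 [ 1.94095804e-03 -9.74159128e-01 -2.25854437e-01]
 [-9.99998109e-01 -1.91821686e-03 -3.20143854e-04]]
[-0.06881459 -0.29866241 -0.51973873] (np.float64(-177.14551566249352), np.float64(2.8544843375064772))
```

>>> {"method": "play_rows", "body": {"series": [[-0.03, -0.01, -0.02, 0], [-0.06, -0.03, -0.055, 0.5], [-0.09, -0.05, -0.09, 1], [-0.1, -0.07, -0.13, 1.5], [-0.1, -0.095, -0.17, 2], [-0.1, -0.115, -0.21, 2.5], [-0.1, -0.14, -0.25, 3], [-0.1, -0.16, -0.29, 3], [-0.1, -0.18, -0.33, 3], [-0.1, -0.2, -0.37, 3], [-0.1, -0.225, -0.41, 3], [-0.1, -0.245, -0.45, 3], [-0.1, -0.27, -0.49, 3], [-0.1, -0.285, -0.52, 3], [-0.1, -0.295, -0.54, 3], [-0.1, -0.295, -0.541, 3], [-0.1, -0.295, -0.541, 3]]}}

```text
t: 1.8
tcp_pos: [0.6013, -0.1985, 0.3304]
tool_rot: [-0.704, -0.063, 0.705, -0.062]
force: [-0.8, -0.4, -0.0]
finger_gap: 1.002
```

```bash
python3 - <<'E'
from h import *
s=snap('wrist','w1'); q,R=tool(); print(q['t'],q['tcp_pos'],s['fov_y'],-np.array(s['R']).T@s['t']); print(R, q['force'])
E
```

```text
1.85 [ 0.60086173 -0.19909379  0.33063922] 70.7560167026249 [ 0.68401379 -0.18310036  0.47335542]
[[-0.00166031  0.1744456  -0.98466541]
 [ 0.00208147 -0.98466403 -0.17444887]
 [-0.99999646 -0.00233919  0.00127175]] [ 0.21016355 -0.49311522  0.50823742]
```

View pics/w1.png

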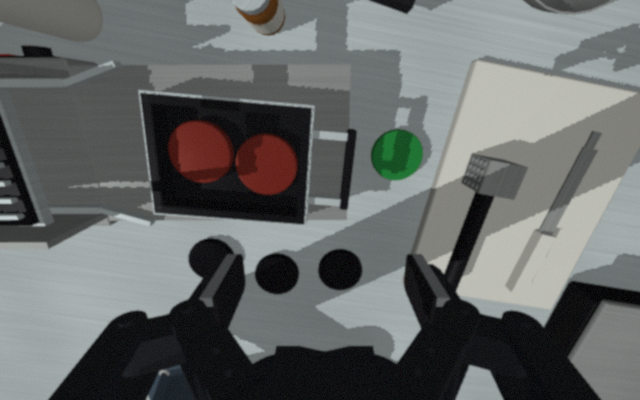

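```bash
python3 - <<'E'
from h import *
s=pickle.load(open('w1.pkl','rb'))
a=s['image'][50:240,0:370]; cv2.imwrite('pics/w1c.png',cv2.resize(a,None,fx=2.15,fy=2.15,interpolation=2))
c=[ray(s,u,v,.115) for u,v in [(139,90),(313,106),(306,223),(154,214)]]
ctr=sum(c)/4; print('nest',ctr,tomach(ctr)); 
e=(c[0]-c[1]+c[3]-c[2]); print('ang',np.arctan2(-e[0],e[1]),'len',np.linalg.norm(e)/2, np.linalg.norm(c[0]-c[3]))
hd=[ray(s,u,v,.106) for u,v in [(351,130),(347,209)]]; print('h',hd,sum(hd)/2,tomach(sum(hd)/2))
for u,v in [(117,64),(153,222)]: print('wing',tomach(ray(s,u,v,.084)))
E
```

```text
nest [ 0.5878564 -0.074374   0.115    ] [-217.12984666   12.28301541   45.        ]
ang 0.10144003984335682 len 0.2083729338966846 0.15983860588931995
h [array([ 0.65511652, -0.22225667,  0.106     ]), array([ 0.54851322, -0.23904669,  0.106     ])] [ 0.60181487 -0.23065168  0.106     ] [-373.40981286   26.21586073   36.        ]
wing [ -79.9425034  -106.92794073   14.        ]
wing [-81.92835756 109.68247114  14.        ]
```

View pics/w1c.png

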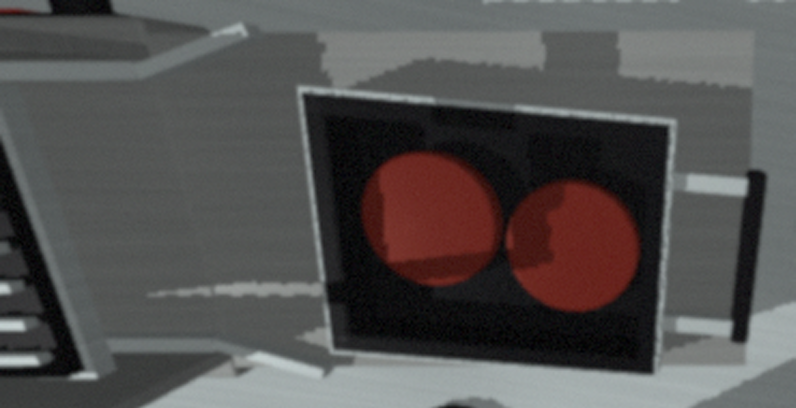

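```bash
python3 - <<'E'
from h import *
s=pickle.load(open('w1.pkl','rb'))
for u,v in [(65,83.5),(102,210)]: print('kink',tomach(ray(s,u,v,.084)))
for u,v in [(350,64),(349,218)]: print('shelf',tomach(ray(s,u,v,.07)))
n=np.array([-np.sin(.093),np.cos(.093),0])
hc=np.array([.6018,-.2307,.1])
hc=np.array([.5875,-.0745,0])*1-n*.155; hc[2]=.1; print(hc)
for z in (.18,.081): print(shift([.602,-.230,z]))
print(yaw_to(n))
E
```

```text
kink [ -7.56009629 -84.26986629  14.        ]
kink [-9.88590259 90.21232578 14.        ]
shelf [-374.03988797 -108.10160604    0.        ]
shelf [-378.76600951  109.1945343     0.        ]
[ 0.60189423 -0.22883019  0.1       ]
[0.15057247 0.03098317 0.00407916]
[0.24957211 0.03121475 0.00395326]
(np.float64(-175.28190413689566), np.float64(4.718095863104338))
```

>>> {"method": "play_rows", "body": {"series": [[0.03, 0.01, 0.002, 1.5], [0.07, 0.02, 0.004, 3], [0.11, 0.031, 0.004, 4.7], [0.14, 0.031, 0.004, 4.7], [0.16, 0.031, 0.004, 4.7], [0.17, 0.031, 0.004, 4.7], [0.17, 0.031, 0.004, 4.7]], "claw": 52, "force": 40}}

```text
t: 2.55
tcp_pos: [0.6005, -0.2305, 0.1592]
tool_rot: [-0.705, -0.034, 0.708, -0.031]
force: [-0.5, -0.5, -0.2]
finger_gap: 0.524
```

```bash
sed -i 's/MOUTH=np.array(\[.5615,.1415,.07\])/MOUTH=np.array([.5615,.1415,.07])-.007*X+.0015*Y/' h.py; python3 - <<'E'
from h import *
s=snap('wrist','w2'); q,R=tool(); print(q['t'],q['tcp_pos'],q['finger_gap'],R,MOUTH)
cv2.imwrite('pics/w2c.png',cv2.resize(s['image'],None,fx=1.25,fy=1.25))
print(shift([.602,-.23,.083]))
E
```

```text
2.6 [ 0.60158376 -0.23076082  0.16069263] 0.5209412514997791 [[-0.00204566  0.0920081  -0.99575616]
 [ 0.00213284 -0.99575557 -0.09201242]
 [-0.99999563 -0.00231201  0.00184074]] [0.56126313 0.13434501 0.07      ]
[ 0.07769307 -0.00053967 -0.00062749]
```

View pics/w2c.png

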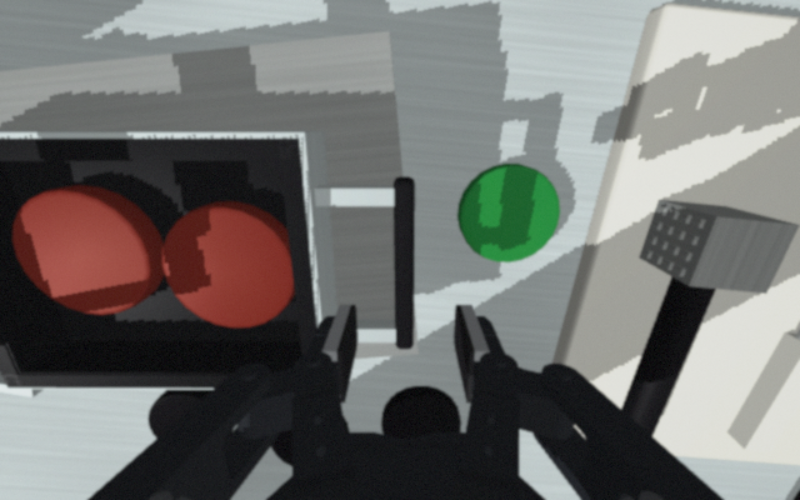

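```bash
python3 - <<'E'
from h import *
s=pickle.load(open('w2.pkl','rb'))
a=ray(s,403.5/1.25,177/1.25,.108);b=ray(s,403.5/1.25,349/1.25,.108);print(a,b,(a+b)/2,np.linalg.norm(a-b))
E
```

```text
[ 0.65763093 -0.22325544  0.108     ] [ 0.54763499 -0.23323395  0.108     ] [ 0.60263296 -0.2282447   0.108     ] 0.11044762017779279
```

>>> {"method": "play_rows", "body": {"series": [[0.02, 0, 0, 0], [0.04, 0, 0, 0], [0.06, 0, 0, 0], [0.07, 0, 0, 0], [0.076, 0, 0, 0], [0.076, 0, 0, 0]]}}

```text
t: 3.2
tcp_pos: [0.6017, -0.2308, 0.0851]
tool_rot: [-0.706, -0.033, 0.707, -0.032]
force: [-0.3, 1.2, 0.0]
finger_gap: 0.521
```

>>> {"method": "play_rows", "body": {"series": [[0, 0, 0, 0], [0, 0, 0, 0], [0, 0, 0, 0], [0, 0, 0, 0], [0, 0, 0, 0], [0, 0, 0, 0]], "claw": 0, "force": 40}}

```text
t: 3.8
tcp_pos: [0.6022, -0.2303, 0.0864]
tool_rot: [-0.706, -0.033, 0.706, -0.032]
force: [-0.5, 2.0, 6.3]
finger_gap: 0.129
```

```bash
python3 - <<'E'
from h import *
q,R=tool(); print(q['t'],q['tcp_pos'],q['finger_gap'],q['force'],R)
p=tomach(q['tcp_pos']);print(p)
for x in (-300,-240,-170,-102,-95): print(x,shift(frommach(x,0,q['tcp_pos'][2]*1000-70)))
print(yaw_to(X))
E
```

```text
3.8 [ 0.60224785 -0.23031687  0.0863529 ] 0.12875536146836847 [-0.46827827  1.99020625  6.30859574] [[-1.39816844e-04  9.20154607e-02 -9.95757569e-01]
 [ 1.97994026e-03 -9.95755601e-01 -9.20155568e-02]
 [-9.99998030e-01 -1.98440582e-03 -4.29617096e-05]]
[-366.15695786   24.23044084   16.35289815]
-300 [ 0.00013572 -0.06799088 -0.01846832]
-240 [ 0.00025412 -0.12776977 -0.0133234 ]
-170 [ 0.00039226 -0.19751181 -0.007321  ]
-102 [ 0.00052645 -0.26526122 -0.00149009]
-95 [ 0.00054026 -0.27223542 -0.00088985]
(np.float64(175.08091289606807), np.float64(-4.919087103931929))
```

>>> {"method": "play_rows", "body": {"series": [[0, -0.003, -0.001, -0.3], [0, -0.008, -0.002, -0.8], [0, -0.014, -0.004, -1.4], [0, -0.02, -0.006, -2], [0, -0.027, -0.008, -2.6], [0, -0.034, -0.01, -3.2], [0, -0.041, -0.012, -3.8], [0, -0.048, -0.014, -4.3], [0, -0.054, -0.016, -4.7], [0, -0.06, -0.018, -4.9], [0, -0.064, -0.0185, -4.9], [0, -0.066, -0.0185, -4.9], [0, -0.066, -0.0185, -4.9]], "force": 80}}

```text
t: 5.1
tcp_pos: [0.6146, -0.1622, 0.0865]
tool_rot: [0.704, 0.064, -0.704, 0.062]
force: [1.4, -2.1, 0.7]
finger_gap: 0.125
```

```bash
python3 - <<'E'
from h import *
s=snap('wrist','w3'); t=snap('top','t3');q,R=tool(); print(q['t'],tomach(q['tcp_pos']),q['finger_gap'],q['force'],yaw_to(X))
a=s['image'][0:250,0:400]; cv2.imwrite('pics/w3c.png',cv2.resize(a,None,fx=2,fy=2,interpolation=2))
a=t['image'][140:270,130:400]; cv2.imwrite('pics/t3c.png',cv2.resize(a,None,fx=2.9,fy=2.9,interpolation=2))
E
```

```text
5.2 [-3.01249253e+02  3.01174288e-02  1.64890232e+01] 0.11854678188048275 [ 0.78232297 -1.34382964  1.79913511] (np.float64(179.9614460128858), np.float64(-0.03855398711419866))
```

View pics/w3c.png

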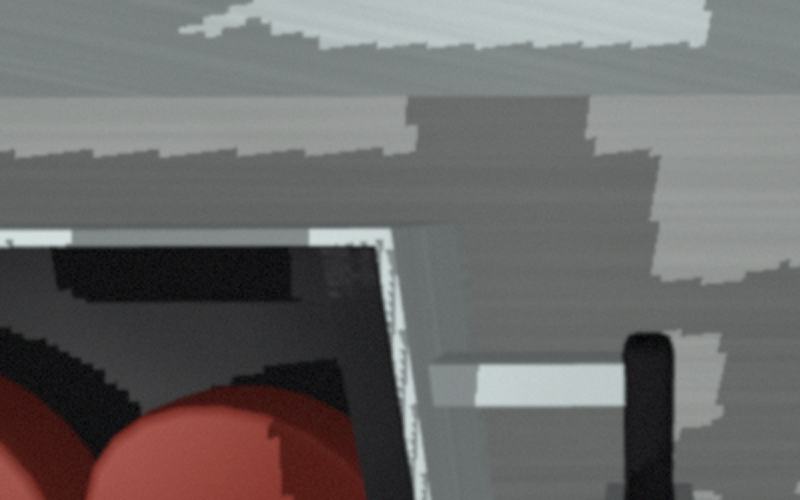

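View pics/t3c.png

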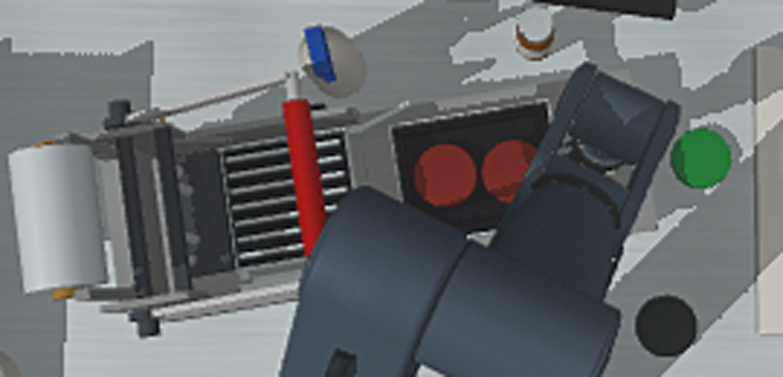

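```bash
python3 - <<'E'
from h import *
w=pickle.load(open('w3.pkl','rb'));
for u,v in [(20,114.5),(190,114.5)]: print('rim',tomach(ray(w,u,v,.115)))
for u,v in [(20,48),(190,48)]: print('shelf',tomach(ray(w,u,v,.07)))
t=pickle.load(open('t3.pkl','rb'));P=cloud(t)
for c in [(400,250),(370,210),(340,300),(560,180),(620,110),(500,280),(600,320)]: 
    u,v=int(130+c[0]/2.9),int(140+c[1]/2.9); print(c,P[v,u],tomach(P[v,u]))
s=snap('scene','s3')
E
```

```text
rim [-181.47542999  -78.94887775   45.        ]
rim [-248.05866313  -78.95045544   45.        ]
shelf [-146.02791476 -109.39519328    0.        ]
shelf [-232.37905712 -109.35465176    0.        ]
(400, 250) [0.45897083 0.01987898 0.76411084] [-94.5454142  120.94359226 694.11083997]
(370, 210) [0.48744152 0.04179577 0.75409646] [-78.01597584  89.0421236  684.09645961]
(340, 300) [0.42507565 0.05986577 0.75584798] [-49.18889182 147.22310084 685.84797791]
(560, 180) [ 0.53459972 -0.100034    0.51800797] [-225.95470813   67.74162525  448.00796967]
(620, 110) [ 0.61989905 -0.16215641  0.42072481] [-302.19880042   -5.21046666  350.7248088 ]
(500, 280) [ 0.44002112 -0.04958752  0.75110935] [-159.55906041  151.89373637  681.10934975]
(600, 320) [ 0.41254302 -0.11840506  0.75003494] [-222.42395103  191.12261557  680.03493829]
```

View pics/s3.png

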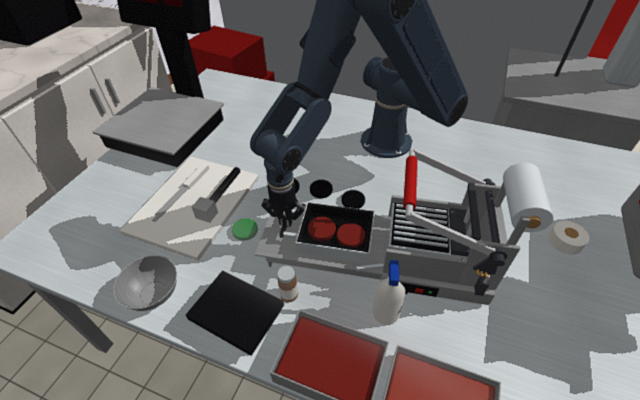

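>>> {"method": "play_rows", "body": {"series": [[0, -0.004, 0, 0], [0, -0.012, 0, 0], [0, -0.022, 0, 0], [0, -0.032, 0, 0], [0, -0.042, 0, 0], [0, -0.052, 0, 0], [0, -0.062, 0, 0], [0, -0.072, 0, 0], [0, -0.082, 0, 0], [0, -0.092, 0, 0], [0, -0.102, 0, 0], [0, -0.11, 0, 0], [0, -0.116, 0, 0], [0, -0.12, 0, 0], [0, -0.12, 0, 0]]}}

```text
t: 6.75
tcp_pos: [0.5929, -0.0429, 0.0867]
tool_rot: [-0.704, -0.064, 0.705, -0.061]
force: [0.2, 1.2, -3.1]
finger_gap: 0.122
```

```bash
python3 - <<'E'
from h import *
q,R=tool(); print(q['t'],tomach(q['tcp_pos']),q['finger_gap'],q['force'],q['ft_torque'],yaw_to(X))
s=snap('scene','s4');a=s['image'][40:300,180:520]; cv2.imwrite('pics/s4c.png',cv2.resize(a,None,fx=2.2,fy=2.2,interpolation=2))
E
```

```text
6.75 [-180.01147467    0.28482501   16.70302155] 0.12220154546143883 [ 0.15041571  1.24752815 -3.09362901] [ 0.11490535 -0.09677199  0.02614671] (np.float64(179.95175117249045), np.float64(-0.048248827509553394))
```

View pics/s4c.png

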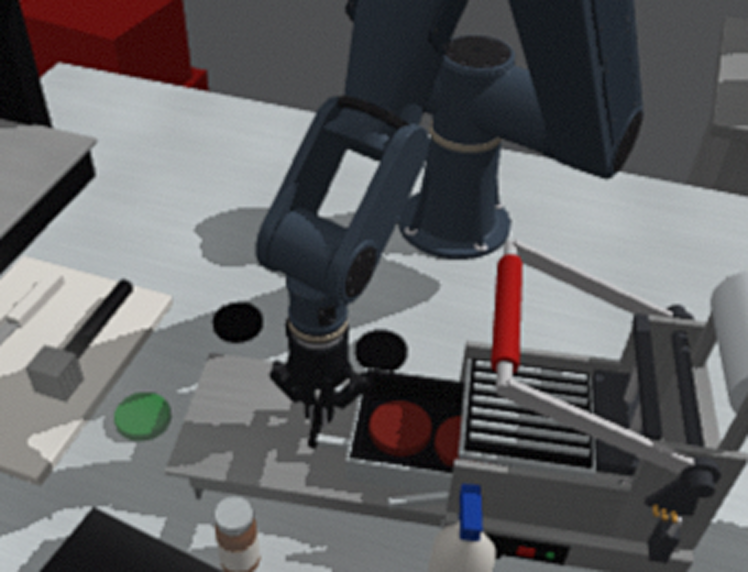

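>>> {"method": "play_rows", "body": {"series": [[0, -0.004, 0, 0], [0, -0.012, 0, 0], [0, -0.021, 0, 0], [0, -0.03, 0, 0], [0, -0.039, 0, 0], [0, -0.048, 0, 0], [0, -0.056, 0, 0], [0, -0.063, 0, 0], [0, -0.068, 0, 0], [0, -0.072, 0, 0], [0, -0.072, 0, 0]]}}

```text
t: 7.9
tcp_pos: [0.5797, 0.029, 0.0869]
tool_rot: [-0.704, -0.065, 0.705, -0.06]
force: [0.4, 1.8, -3.7]
finger_gap: 0.119
```

>>> {"method": "play_rows", "body": {"series": [[0, -0.003, 0, 0], [0, -0.006, 0, 0], [0, -0.009, 0, 0], [0, -0.009, 0, 0]]}}

```text
t: 8.3
tcp_pos: [0.5779, 0.0383, 0.087]
tool_rot: [-0.704, -0.065, 0.705, -0.06]
force: [0.2, -0.2, -4.6]
finger_gap: 0.123
```

```bash
python3 - <<'E'
from h import *
q,R=tool(); print(q['t'],tomach(q['tcp_pos']),q['finger_gap'],q['force'],q['ft_torque'],yaw_to(X))
E
```

```text
8.3 [-97.45489108   0.59180081  16.95493945] 0.12268808945391382 [ 0.24405775 -0.16947214 -4.59564046] [-0.35329092 -0.14935196 -0.01775566] (np.float64(179.91748812840396), np.float64(-0.08251187159604001))
```

>>> {"method": "play_rows", "body": {"series": [[0.0005, -0.002, 0, 0], [0.0005, -0.004, 0, 0], [0.0005, -0.006, 0, 0], [0.0005, -0.006, 0, 0]]}}

```text
t: 8.7
tcp_pos: [0.5782, 0.0428, 0.0869]
tool_rot: [0.705, 0.064, -0.704, 0.061]
force: [3.0, -7.0, -3.2]
finger_gap: 0.12
```

```bash
python3 - <<'E'
from h import *
q,R=tool(); print(q['t'],tomach(q['tcp_pos']),q['finger_gap'],q['force'],q['force']@X,yaw_to(X))
E
```

```text
8.7 [-93.09965043  -0.50202225  16.87815216] 0.12038376617643722 [ 3.00344174 -6.96222857 -3.2478502 ] -7.384017843340268 (np.float64(179.9958973716385), np.float64(-0.0041026283614939985))
```

>>> {"method": "play_rows", "body": {"series": [[0, -0.002, 0, 0], [0, -0.004, 0, 0], [0, -0.004, 0, 0]]}}

```text
t: 9.0
tcp_pos: [0.5783, 0.0429, 0.0872]
tool_rot: [0.705, 0.063, -0.704, 0.065]
force: [0.1, -15.1, -3.7]
finger_gap: 0.122
```

```bash
python3 - <<'E'
from h import *
q,R=tool(); print(q['t'],tomach(q['tcp_pos']),q['finger_gap'],q['force'],q['force']@X,yaw_to(X))
s=snap('wrist','w5');snap('scene','s5'); cv2.imwrite('pics/w5c.png',cv2.resize(s['image'],None,fx=1.25,fy=1.25))
E
```

```text
9.0 [-93.06044666  -0.61820815  17.22127535] 0.12202081444148047 [  0.11519572 -15.13672627  -3.68643931] -14.917959455079682 (np.float64(-179.86174750520672), np.float64(0.13825249479327795))
```

View pics/w5c.png

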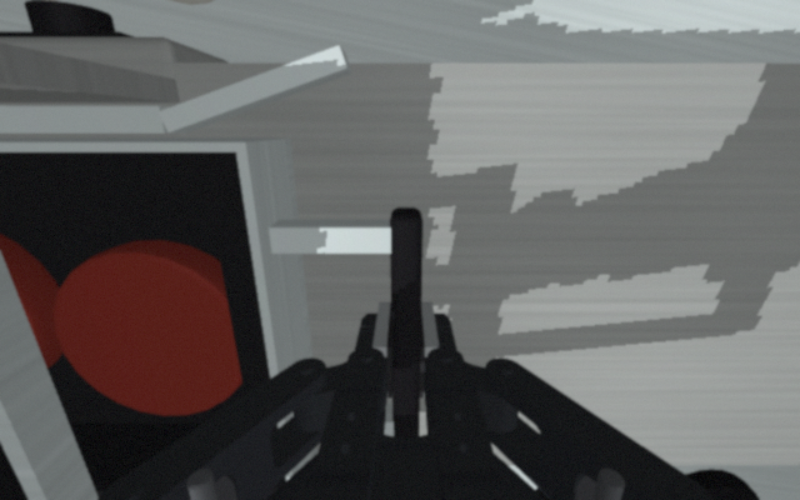

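```bash
python3 - <<'E'
from h import *
w=pickle.load(open('w5.pkl','rb'));c=lambda u,v,z:tomach(ray(w,u/1.25,v/1.25,z))
print('kink',c(163,132,.07),c(163,108,.084),'rear corner',c(242,142,.115),'wingtip',c(345,55,.084),'bar',c(406,210,.108))
print('rim',c(20,142,.115),'rail inner',c(20,131,.084),c(150,131,.084))
E
```

```text
kink [ 12.58012839 -81.99314865   0.        ] [  1.54916705 -91.01539427  14.        ] rear corner [-40.71413117 -79.76146026  45.        ] wingtip [ -69.64837543 -109.45676821   14.        ] bar [-92.26650833 -56.51715325  38.        ]
rim [ 28.69673597 -79.58237106  45.        ] rail inner [ 59.55383237 -82.4308997   14.        ] [  8.51607632 -82.56688268  14.        ]
```

>>> {"method": "play_rows", "body": {"series": [[0, 0, 0, 0], [0, 0, 0, 0]]}}

```text
t: 9.3
tcp_pos: [0.5782, 0.0426, 0.0873]
tool_rot: [0.705, 0.063, -0.704, 0.064]
force: [0.2, -2.4, -3.0]
finger_gap: 0.12
```

>>> {"method": "play_rows", "body": {"series": [[0, 0, 0, 0], [0, 0, 0, 0], [0, 0, 0, 0], [0, 0, 0, 0], [0, 0, 0, 0]], "claw": 50}}

```text
t: 9.8
tcp_pos: [0.5783, 0.043, 0.0874]
tool_rot: [0.705, 0.063, -0.704, 0.064]
force: [-0.3, 0.2, 0.2]
finger_gap: 0.501
```

>>> {"method": "play_rows", "body": {"series": [[-0.01, 0, 0, 0], [-0.03, 0, 0, 0], [-0.05, 0, 0, 0], [-0.07, 0, 0, 0], [-0.09, 0, 0, 0], [-0.09, 0, 0, 0]]}}

```text
t: 10.4
tcp_pos: [0.5803, 0.043, 0.1809]
tool_rot: [0.707, 0.062, -0.701, 0.065]
force: [-0.7, 0.4, 0.4]
finger_gap: 0.497
```

```bash
python3 - <<'E'
from h import *
q,R=tool(); print(q['t'],tomach(q['tcp_pos']),q['finger_gap'],q['force'],yaw_to(X))
s=snap('wrist','w6');t=snap('top','t6');snap('scene','s6'); cv2.imwrite('pics/w6c.png',cv2.resize(s['image'],None,fx=1.25,fy=1.25))
a=s['image']
E
```

```text
10.4 [-93.29510489  -2.60427338 110.88186713] 0.49701592050075943 [-0.69292613  0.36068778  0.41947695] (np.float64(-179.8944362496204), np.float64(0.10556375037958787))
```

View pics/w6c.png

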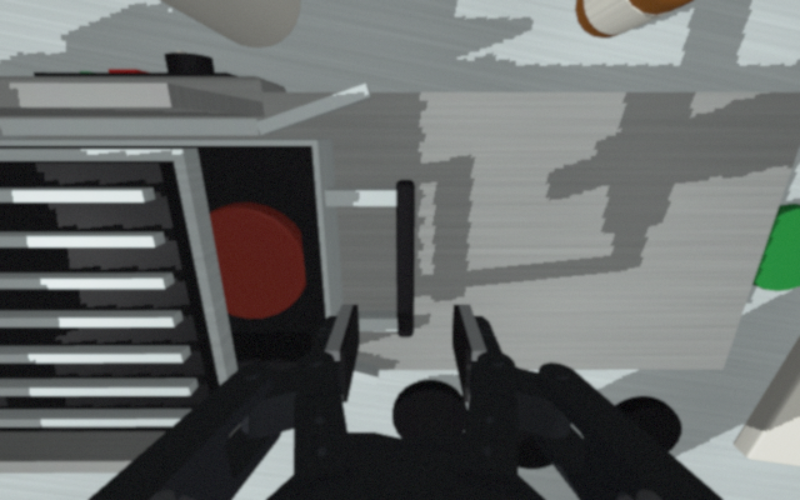

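View pics/s6.png

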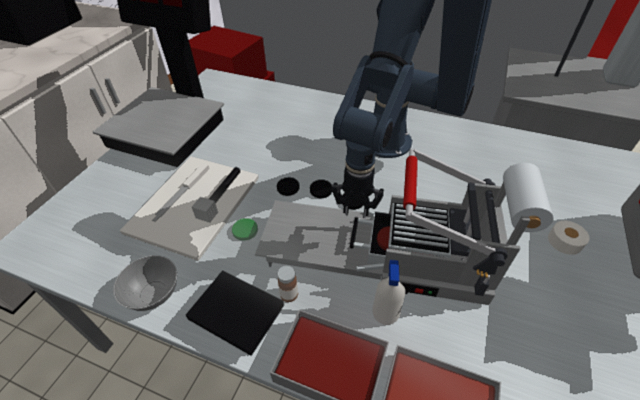

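```bash
python3 - <<'E'
from h import *
w=pickle.load(open('w6.pkl','rb'));c=lambda u,v,z:tomach(ray(w,u/1.25,v/1.25,z))
print('rear corner',c(318,142,.115),'wingtip',c(368,88,.084),'bar',c(405,181,.108),c(405,336,.108),'kink',c(262,135,.07),'shelf end',c(800,92,.07))
print('rim',c(20,146,.115),c(300,143,.115))
t=pickle.load(open('t6.pkl','rb'))
for n in ['t6','s6']:
    s=pickle.load(open(n+'.pkl','rb')); im=s['image'].astype(int); b,g,r=im[...,0],im[...,1],im[...,2];P=cloud(s)
    m=((r>110)&(g<60)&(b<60)&(P[...,2]>0.2)&(P[...,0]>.3)).astype(np.uint8);k,l,st,ce=cv2.connectedComponentsWithStats(m); i=1+np.argmax(st[1:,4]);print(st[i],np.round(tomach(np.median(P[l==i],0))))
print(shift([.58,.04,.43]), shift(frommach(37,0,0)+np.array([0,0,.43-.07])))
E
```

```text
rear corner [-42.87035455 -78.53047589  45.        ] wingtip [ -69.37239153 -109.93752257   14.        ] bar [-92.52261695 -55.59550066  38.        ] [-92.72995511  53.34646483  38.        ] kink [  5.7174226  -81.58970868   0.        ] shelf end [-356.10035366 -109.64725001    0.        ]
rim [126.94905859 -76.0164468   45.        ] [-32.57391471 -77.96398876  45.        ]
[227 174  14  54 385] [ 36. -11. 272.]
[406 156  11  49 407] [ 35. -12. 271.]
[-0.25289487  0.0039369  -0.00181716] [-0.25310586 -0.12923757 -0.00030415]
```

>>> {"method": "play_rows", "body": {"series": [[-0.03, 0.005, 0, 0], [-0.07, 0.01, 0, 0], [-0.11, 0.02, 0, 0], [-0.15, 0.02, 0, 0], [-0.19, 0.02, 0, 0], [-0.22, 0.02, 0, 0], [-0.24, 0.02, 0, 0], [-0.25, 0.02, 0, 0], [-0.25, 0.02, 0, 0]], "claw": 10}}

```text
t: 11.45
tcp_pos: [0.5814, 0.0238, 0.4273]
tool_rot: [0.705, 0.063, -0.704, 0.064]
force: [-0.0, 0.2, 0.4]
finger_gap: 0.101
```

```bash
python3 - <<'E'
from h import *
q,R=tool(); print(q['t'],q['tcp_pos'],tomach(q['tcp_pos']),q['finger_gap'],q['force'],yaw_to(X))
s=snap('wrist','w7');snap('top','t7');snap('scene','s7'); cv2.imwrite('pics/w7c.png',cv2.resize(s['image'],None,fx=1.25,fy=1.25))
E
```

```text
11.45 [0.58135945 0.02384389 0.42725739] [-1.12313463e+02 -2.13298586e-01  3.57257387e+02] 0.1006158983925983 [-0.03043345  0.23090205  0.39875171] (np.float64(-179.90424862920432), np.float64(0.09575137079568208))
```

View pics/w7c.png

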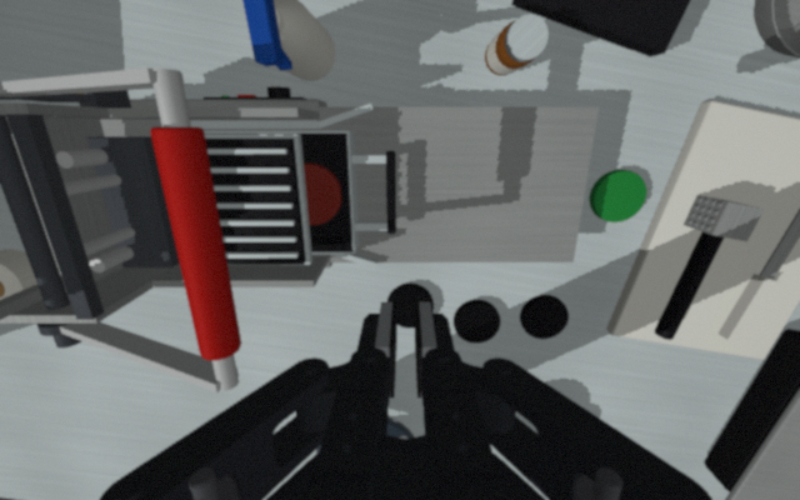

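```bash
python3 - <<'E'
from h import *
for n in ['w7','t7','s7']:
    s=pickle.load(open(n+'.pkl','rb')); im=s['image'].astype(int); b,g,r=im[...,0],im[...,1],im[...,2];P=cloud(s)
    m=((r>110)&(g<60)&(b<60)&(P[...,2]>0.2)&(P[...,0]>.3)).astype(np.uint8);k,l,st,ce=cv2.connectedComponentsWithStats(m); i=1+np.argmax(st[1:,4])
    rr=cv2.minAreaRect(np.argwhere(l==i)[:,::-1].astype(np.float32))
    print(n,st[i],tomach(ray(s,*rr[0],.328)),tomach(ray(s,*ce[i],.328)),tomach(np.median(P[l==i],0)))
print(shift(frommach(37,0,360)))
E
```

```text
w7 [ 121  103   58  186 3986] [ 42.95987307  -4.79864104 258.        ] [ 44.80823684 -10.35234264 258.        ] [ 34.6810776  -18.00688123 272.76478851]
t7 [227 174   9  30 138] [ 38.49570251 -41.84218148 258.        ] [ 41.67780869 -54.93429173 258.        ] [ 38.17837741 -56.41969549 271.8704772 ]
s7 [406 156  11  49 401] [ 36.39745327   4.03775604 258.        ] [ 37.41044308   3.29910681 258.        ] [ 35.31646712 -12.64917514 271.04941762]
[-0.00512379 -0.14899954 -0.0009835 ]
```

>>> {"method": "play_rows", "body": {"series": [[0, -0.015, 0, 0], [0, -0.04, 0, 0], [0, -0.07, 0, 0], [0, -0.1, 0, 0], [0, -0.125, 0, 0], [0, -0.142, 0, 0], [0.01, -0.151, -0.001, 0], [0.03, -0.151, -0.001, 0], [0.045, -0.151, -0.001, 0], [0.055, -0.151, -0.001, 0], [0.06, -0.151, -0.001, 0], [0.06, -0.151, -0.001, 0]], "claw": 22, "force": 60}}

```text
t: 12.8
tcp_pos: [0.5539, 0.1723, 0.3639]
tool_rot: [-0.702, -0.063, 0.706, -0.063]
force: [-0.4, 1.1, -0.8]
finger_gap: 0.219
```

```bash
python3 - <<'E'
from h import *
q,R=tool(); print(q['t'],q['tcp_pos'],tomach(q['tcp_pos']),q['finger_gap'],q['force'],yaw_to(X))
s=snap('wrist','w8');s2=snap('scene','s8'); cv2.imwrite('pics/w8c.png',s['image'][100:,:400])
cv2.imwrite('pics/s8c.png',cv2.resize(s2['image'][60:300,320:560],None,fx=2.5,fy=2.5,interpolation=2))
E
```

```text
12.8 [0.55393092 0.1723155  0.36390527] [ 38.66880015   0.49324402 293.90526713] 0.2190450948386228 [-0.41904987  1.08891222 -0.78408614] (np.float64(-179.94299042528186), np.float64(0.057009574718136946))
```

View pics/w8.png

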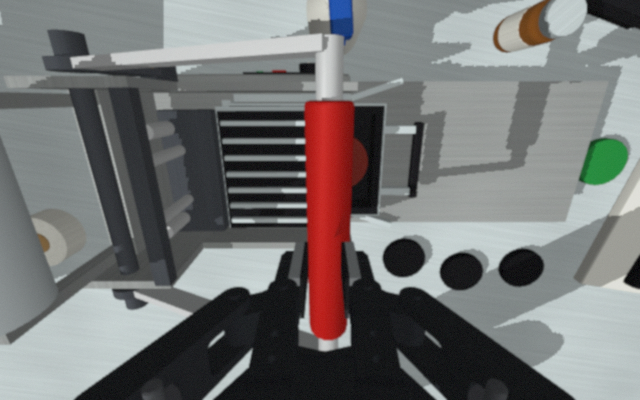

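View pics/s8c.png

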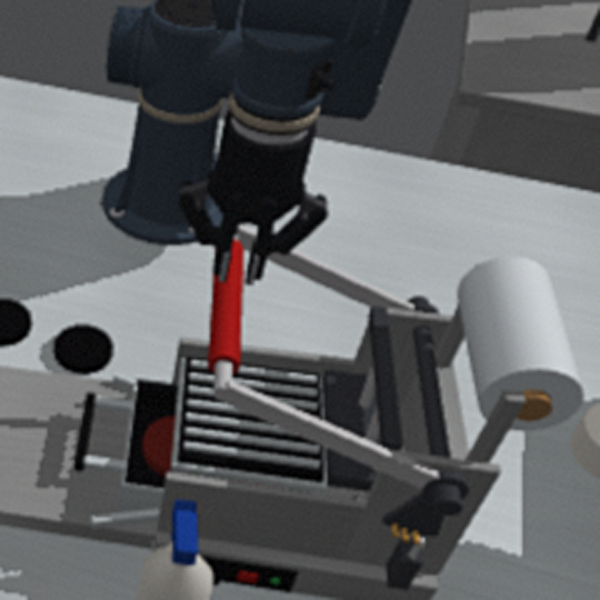

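```bash
python3 - <<'E'
from h import *
def proj(s,p):
    f=200/np.tan(np.radians(s['fov_y'])/2); c=np.array(s['R'])@p+np.array(s['t']); return c[0]/c[2]*f+s['cx'],c[1]/c[2]*f+s['cy']
for n in ['w8','s8']:
    s=pickle.load(open(n+'.pkl','rb'))
    print(n,'tcp',proj(s,frommach(38.7,.5,294)),'grip',[proj(s,frommach(38.7,y,258)) for y in (-85,0,85)])
E
```

```text
w8 tcp (np.float64(325.60257899262643), np.float64(255.00015482566758)) grip [(np.float64(325.70603144685487), np.float64(97.97519926874824)), (np.float64(325.32055603202616), np.float64(227.42518814115027)), (np.float64(325.0317363676038), np.float64(324.41633441753766))]
s8 tcp (np.float64(414.51492416303057), np.float64(170.1323771754564)) grip [(np.float64(410.9891015236557), np.float64(206.18523304108936)), (np.float64(412.1318413843417), np.float64(181.09648934213774)), (np.float64(413.1437016965281), np.float64(158.88119353864292))]
```

>>> {"method": "play_rows", "body": {"series": [[0.006, 0, 0, 0], [0.014, 0, 0, 0], [0.02, 0, 0, 0], [0.024, 0, 0, 0], [0.024, 0, 0, 0]]}}

```text
t: 13.4
tcp_pos: [0.5543, 0.172, 0.3408]
tool_rot: [-0.703, -0.063, 0.706, -0.064]
force: [-1.8, -1.1, 1.1]
finger_gap: 0.22
```

>>> {"method": "play_rows", "body": {"series": [[0.004, 0.001, 0, 0], [0.008, 0.003, 0, 0], [0.012, 0.004, 0, 0], [0.016, 0.006, 0, 0], [0.02, 0.007, 0, 0], [0.024, 0.008, 0, 0], [0.028, 0.0095, 0, 0], [0.028, 0.0095, 0, 0]]}}

```text
t: 14.2
tcp_pos: [0.5563, 0.161, 0.3124]
tool_rot: [-0.703, -0.062, 0.706, -0.064]
force: [0.9, -2.8, 0.2]
finger_gap: 0.218
```

```bash
python3 - <<'E'
from h import *
q,R=tool(); print(q['t'],tomach(q['tcp_pos']),q['finger_gap'],q['force'],yaw_to(X))
s2=snap('scene','s9');w=snap('wrist','w9')
a=cv2.resize(s2['image'][60:300,320:560],None,fx=1.66,fy=1.66,interpolation=2);cv2.imwrite('pics/s9c.png',np.hstack([a,w['image'][:398,150:550]]))
E
```

```text
14.2 [2.71519966e+01 1.12048810e-01 2.42371249e+02] 0.21819124450900304 [ 0.85716091 -2.79105454  0.22843614] (np.float64(-179.9782065125823), np.float64(0.021793487417710367))
```

View pics/s9c.png

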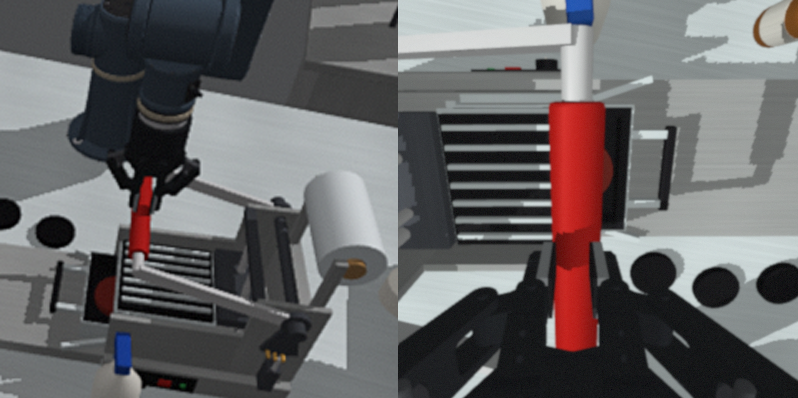

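```bash
cat >> h.py <<'E'
def gripz(n):
    s=pickle.load(open(n+'.pkl','rb')); im=s['image'].astype(int); b,g,r=im[...,0],im[...,1],im[...,2];P=cloud(s)
    m=(r>110)&(g<60)&(b<60)&(P[...,2]>0.17)&(P[...,0]>.3)&(abs(P[...,1]-.17)<.1)
    m=cv2.erode(m.astype(np.uint8),np.ones((3,3)))>0
    Q=np.array([tomach(p) for p in P[m]]); print(n,len(Q),'med',np.round(np.median(Q,0),1),'p90z',np.percentile(Q[:,2],90))
E
python3 - <<'E'
from h import *
for n in ['s8','w8','s9','w9']: gripz(n)
E
```

```text
s8 231 med [ 37.2 -30.2 271.4] p90z 273.0489057861893
w8 8800 med [ 37.7 -23.7 272.3] p90z 273.95491905514257
s9 187 med [ 27.  -41.5 242.8] p90z 244.9943613640176
w9 10074 med [ 27.  -32.2 243.2] p90z 244.6298621297435
```

>>> {"method": "play_rows", "body": {"series": [[0.005, 0.001, 0, 0], [0.01, 0.0025, 0, 0], [0.015, 0.0035, 0, 0], [0.02, 0.0045, 0, 0], [0.025, 0.0055, 0, 0], [0.03, 0.006, 0, 0], [0.035, 0.0065, 0, 0], [0.04, 0.007, 0, 0], [0.04, 0.007, 0, 0]]}}

```text
t: 15.2
tcp_pos: [0.5578, 0.1536, 0.2722]
tool_rot: [-0.703, -0.061, 0.705, -0.065]
force: [-0.6, -6.4, 4.6]
finger_gap: 0.221
```

```bash
python3 - <<'E'
from h import *
q,R=tool(); print(q['t'],tomach(q['tcp_pos']),q['finger_gap'],q['force'],yaw_to(X))
s2=snap('scene','s10');w=snap('wrist','w10');gripz('s10');gripz('w10')
E
```

```text
15.2 [ 1.95608878e+01 -4.40497767e-02  2.02171464e+02] 0.22140121231013624 [-0.57078384 -6.3618914   4.59773147] (np.float64(-179.96548855673754), np.float64(0.03451144326245981))
s10 177 med [ 19.1 -39.1 203.1] p90z 205.07760380429733
w10 10271 med [ 19.4 -31.9 204.3] p90z 205.80262162308972
```

>>> {"method": "play_rows", "body": {"series": [[0.005, 0.001, 0, 0], [0.01, 0.0015, 0, 0], [0.015, 0.002, 0, 0], [0.02, 0.0025, 0, 0], [0.025, 0.0025, 0, 0], [0.03, 0.0025, 0, 0], [0.035, 0.0025, 0, 0], [0.04, 0.002, 0, 0], [0.043, 0.002, 0, 0], [0.043, 0.002, 0, 0]]}}

```text
t: 16.3
tcp_pos: [0.5587, 0.1515, 0.2298]
tool_rot: [-0.704, -0.061, 0.705, -0.065]
force: [0.2, -3.7, 7.0]
finger_gap: 0.22
```

```bash
python3 - <<'E'
from h import *
q,R=tool(); print(q['t'],tomach(q['tcp_pos']),q['finger_gap'],q['force'],yaw_to(X))
s2=snap('scene','s11');w=snap('wrist','w11');gripz('s11');gripz('w11')
E
```

```text
16.3 [ 17.3531658   -0.51560285 159.78408987] 0.22001760475313392 [ 0.18030451 -3.65011099  7.03394287] (np.float64(-179.95917593657154), np.float64(0.04082406342845957))
s11 158 med [ 18.1 -41.9 161.5] p90z 163.48621204343792
w11 10424 med [ 18.3 -31.3 162.6] p90z 164.09681239439598
```

>>> {"method": "play_rows", "body": {"series": [[0.002, 0, 0, 0], [0.004, 0, 0, 0], [0.006, 0, 0, 0], [0.008, 0, 0, 0], [0.008, 0, 0, 0], [0.008, 0, 0, 0], [0.008, 0, 0, 0]]}}

```text
t: 17.1
tcp_pos: [0.5588, 0.152, 0.2226]
tool_rot: [-0.704, -0.062, 0.704, -0.065]
force: [-1.6, -2.0, 6.8]
finger_gap: 0.219
```

```bash
python3 - <<'E'
from h import *
q,R=tool(); print(q['t'],tomach(q['tcp_pos']),q['finger_gap'],q['force'],yaw_to(X))
s2=snap('scene','s12');w=snap('wrist','w12');gripz('s12');gripz('w12')
a=cv2.resize(s2['image'][60:300,320:560],None,fx=1.66,fy=1.66,interpolation=2);cv2.imwrite('pics/s12c.png',np.hstack([a,w['image'][:398,150:550]]))
E
```

```text
17.1 [ 17.81489934  -0.69173032 152.6358254 ] 0.21880142919954454 [-1.62583024 -2.01878222  6.80406349] (np.float64(-179.95180514557862), np.float64(0.04819485442138216))
s12 164 med [ 18.8 -42.6 154.6] p90z 156.5574692166704
w12 10468 med [ 18.8 -31.5 155.2] p90z 156.69604777346976
```

View pics/s12c.png

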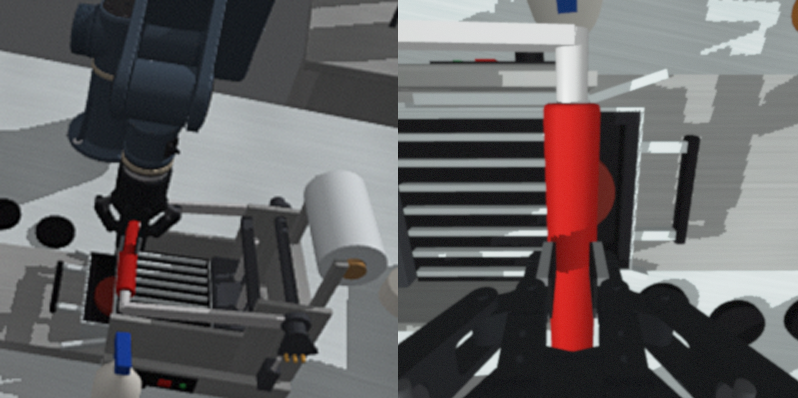

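>>> {"method": "play_rows", "body": {"series": [[0.001, 0, 0, 0], [0.002, 0, 0, 0], [0.002, 0, 0, 0], [0.002, 0, 0, 0], [0.002, 0, 0, 0], [0.002, 0, 0, 0], [0.002, 0, 0, 0], [0.002, 0, 0, 0], [0.002, 0, 0, 0], [0.002, 0, 0, 0]]}}

```text
t: 18.2
tcp_pos: [0.5589, 0.1522, 0.222]
tool_rot: [0.705, 0.062, -0.704, 0.065]
force: [-3.5, -2.6, 10.2]
finger_gap: 0.216
```

```bash
python3 - <<'E'
from h import *
q,R=tool(); print(q['t'],tomach(q['tcp_pos']),q['finger_gap'],q['force'],yaw_to(X))
s2=snap('scene','s13');w=snap('wrist','w13');gripz('s13');gripz('w13')
cv2.imwrite('pics/w13c.png',cv2.resize(w['image'],None,fx=1.25,fy=1.25))
E
```

```text
18.2 [ 17.94545641  -0.82813239 152.00029784] 0.2157739678733486 [-3.50206318 -2.58665313 10.20262922] (np.float64(-179.9414226649653), np.float64(0.05857733503469831))
s13 161 med [ 18.8 -41.2 153.9] p90z 156.11768110700757
w13 10470 med [ 18.9 -31.7 154.8] p90z 156.30442712402078
```

View pics/w13c.png

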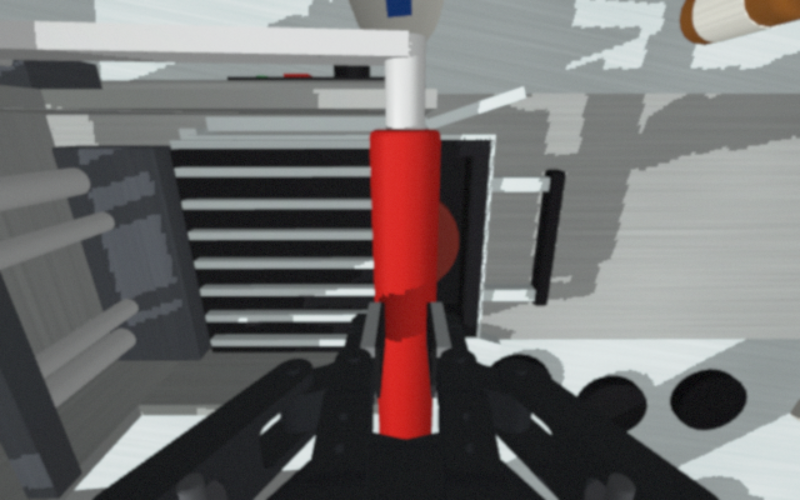

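View pics/s13.png

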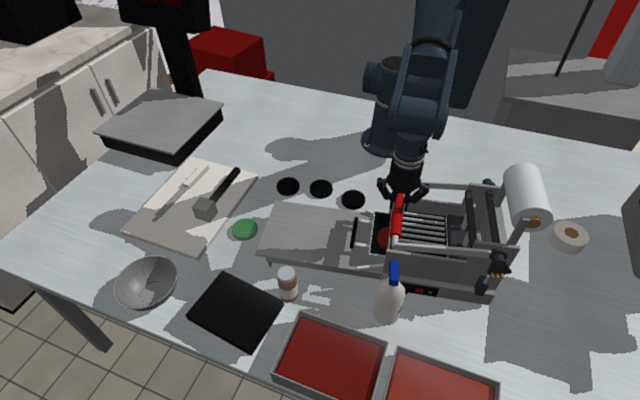

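```bash
python3 - <<'E'
from h import *
w=pickle.load(open('w13.pkl','rb'));c=lambda u,v,z:tomach(ray(w,u/1.25,v/1.25,z))
print('bar',c(555,171,.108),c(541,304,.108),'rear',c(494,137,.115),'wing',c(525,92,.084))
q,R=tool();print(q['force'],q['t'])
print(manip.sign_off())
E
```

```text
bar [-89.39672721 -54.60078394  38.        ] [-92.89891034  52.5071555   38.        ] rear [-41.79060035 -78.08145134  45.        ] wing [ -69.53494124 -108.80123409   14.        ]
[-1.86914081 -2.32265577 10.99492787] 18.3
the job is handed in; nothing more can be done
None
```

I slid the nest home into the sealer slot by its handle bar, then pressed the red grip down to its bottom stop. I handed the job in at 18.3 s with the arm still holding the grip down.

**Nest:**
- It stopped dead against the stop bar, with about 15 N of push and no further movement.
- In the last picture its rear edge sits about 42 mm outside my estimated mouth, where 45 mm is expected. That 3 mm is within the uncertainty of my mouth position along x. Measured from the wing tips it agrees to 3–4 mm.
- It is about 1–2 mm off the middle line and about 0.03 rad or less from straight.

**Grip:** The measured height puts the handle at about 0.5 rad, its hard stop. The wrist reads about 11 N upward at hand-in.

**Patties:** Both were in the tray as the nest went into the slot. The last picture shows only the rear one, because the sealing head covers the front one, so I could not check that one directly.

**Other things on the counter:** The shaker, spray bottle, mallet and knife look unmoved in the last scene picture. I judged this by eye and did not measure it.

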